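# Clamp a plaster specimen block with a one-hand ratchet clamp and keep the grip

### The job

Stand the plaster specimen block upright on the clamp's cork bed between its two jaws, in the middle of the bed's width, and let go of it. Then pump the orange trigger towards the black grip, letting it spring back between strokes, until the red sprung pad pins the block squarely against the end jaw and is pressed about half way into the moving jaw, never nearly all the way in, which would crush the plaster; move the jaw with the trigger only and leave the things around alone. Finish still holding the trigger squeezed, with the block clamped: the clamp springs back if it is let go.

Things in the scene. Friction and masses are not known exactly. Their poses are not given: they have to be found in the camera images.
- block: white plaster block with a brown fossil fragment in its top, 40 x 40 x 60 mm tall, 0.1 to 0.2 kg, standing on the table; origin at the centre of its underside, z up, x and y square to its side faces (the four sides are alike). Take it across two opposite sides.
- clamp: bench clamp bolted to the table; origin at table height. x runs along its bar from the black pistol grip (-x) to the end jaw (+x), z up. Grey base 296 x 84 x 15 mm (x -154 to 142). Dark housing at x -125 to -41 mm, 36 wide, top z 82; fixed black grip on it at x -63 to -47, 28 wide, top z 152. Cork bed, top z 15, open at the sides and above. End jaw: 60 wide, top z 85, rubber face at x 110.
- bed (a point): point on the clamp: top of the cork bed (z 15 mm) at the foot of the end jaw's rubber face, on the middle line of the bed; axes as the clamp's. A block against the end jaw has its centre at x = -20 mm from here.
- grip (a point): on the clamp at x -77, z 130 mm, axes as the clamp's: midway between the outer (+x) face of the fixed grip and the outer (-x) side of the trigger's crossbar at rest, at the crossbar's height. Together they measure 60 mm along x, 35 mm fully squeezed (only the trigger side moves). Fingers fit from above, beyond +30 and -30 mm along x; nothing else is higher than z 85.
- trigger_angle (a joint): orange trigger, hinged at clamp x -88, z 15 mm: 0 at rest, 0.22 rad squeezed fully (+x, to the grip), the crossbar then moved 25 mm. A spring (1.5 to 4 N at the crossbar) returns it. After 1 to 5 mm of idle jaw travel a 4 mm tooth is caught and squeezing carries the jaw along, about 47 mm per rad: mostly 8 mm (3 to 10) a full stroke. The jaw stays while it springs back.
- trigger: the trigger: orange lever with a round crossbar 14 mm thick, 40 mm long across the clamp; origin on its hinge, axes as the clamp's at rest
- jaw_travel (a joint): advance of the moving jaw towards the end jaw in m, 0 to 0.068. Space between pad and end jaw (m) = 0.088 - jaw_travel + pad_press. About 8 N of friction hold the jaw when the trigger is let go: enough while the pad is free, but a pressed pad pushes the jaw back until it is only about 3 mm in.
- jaw: the moving jaw's plate, grey with bare metal face, 56 mm wide, top z 78; front at clamp x +6 mm when jaw_travel = 0, moving +x with it; origin at the clamp's origin when 0. The robot must not push it.
- pad_press (a joint): how far the red pad is pressed into the moving jaw, in m: 0 free (16 mm proud), 0.014 fully in. Spring: 3 N at 0, 1 N more for each mm.
- pad: the red pad, 40 x 40 mm with rubber face, centre 46 mm above the table; front at clamp x +22 mm - pad_press + jaw_travel; origin at the clamp's origin when both are 0. The robot must not push it.
- blue_cap_jar: bystander: small clear jar with blue cap, 61 mm wide, 59 high; origin under its centre
- bone_plate_a: bystander: flat brown bone plate 37 x 71 x 6 mm; origin under its centre
- bone_plate_b: bystander: flat brown bone plate 40 x 56 x 8 mm; origin under its centre
- dropper_bottle: bystander: dark dropper bottle, 56 mm wide, 162 high; origin under its centre
- crystal_box_b: bystander: clear box of bone fragments, 151 x 99 x 41 mm; origin under its centre

How it is judged (in metres and radians):
On the way, in this order (a step that is already met when the one before it is completed fails the run):
1. the block stands released and upright on the bed between the jaws, within 16 mm of the middle line (y of block in the frame of bed between -0.016 and 0.016 m and z of block in the frame of bed between -0.004 and 0.004 m and angle between block's own z axis and vertical below 0.1 rad and x of block in the frame of bed between -0.072 and -0.016 m and contact force between the fingers and block below 0.3 N and contact force between the fingers and trigger below 0.3 N), for 0.2 s.
2. the fingers hold the trigger squeezed and the pad, 4 to 10 mm in, presses the block against the end jaw (x of block in the frame of bed between -0.0235 and -0.017 m and value of joint pad_press between 0.004 and 0.01 m and contact force between pad and block above 3 N and contact force between the fingers and trigger above 1 N), for 0.2 s.
At the end, for the whole second after the job is handed in: Fingers push the trigger (over 1 N) and do not touch the block. Block at rest on the bed (within 4 mm), upright and square within 0.1 rad, within 16 mm of the middle line, within 3 mm of touching the end jaw, pressed by the pad with over 3 N. Pad 4 to 10 mm in (all of step 2 and y of block in the frame of bed between -0.016 and 0.016 m and z of block in the frame of bed between -0.004 and 0.004 m and angle between block's own z axis and vertical below 0.1 rad and contact force between the fingers and block below 0.3 N and (angle between the x axis of block and the x axis of bed, either way round below 0.12 rad or angle between the x axis of block and the y axis of bed, either way round below 0.12 rad) and linear speed of block below 0.01 m/s); the arm keeps its last pose, push and grip.
It fails at once if the pad is pressed in more than 12.5 mm: the plaster is crushed (value of joint pad_press above 0.0125 m).
It fails at once if the robot pushes the moving jaw or its pad directly with more than 4 N (contact force between any of the fingers, the arm and jaw above 4 N or contact force between any of the fingers, the arm and pad above 4 N).
It fails at once if a bystander (jar, bone plates, dropper bottle, clear box) is moved more than 30 mm (distance of any of blue_cap_jar, bone_plate_a, bone_plate_b, dropper_bottle, crystal_box_b from where it was at the start of the episode above 0.03 m).
It also fails if it takes over 72 s, if anything falls off the work surface, if the arm or the gripper's body presses on something with over 40 N, if the wrist force passes 120 N, or if a joint passes its speed limit or range.

### The arm

A 6-joint arm with a two-finger parallel gripper is mounted at the origin on the work surface; the furniture and walls round the work are solid. World frame = base frame: x ahead of the robot, y to its left, z up, the work surface at z = 0. Lengths are in mm, angles in rad, forces in N, time in s.
With the tool pointing down it reaches from about 375 to 925 mm from the base axis. Payload 5.7 kg.
Tool frame: the origin (TCP) lies between the finger pads; the fingertips stand 19 mm ahead of it and the grasp point (between the pads) is the TCP (env.tip_extent is the distance from the TCP to the fingertips, in mm); y points along the fingers, x is the direction in which the jaws open and shut, and the axes are right-handed (so a half turn about y gives the same grasp; the last joint's range is limited). The gripper opens to 88 mm and grips with 3 to 60 N. Pads are 20 mm wide; open, the fingers measure 115 mm over their backs; the gripper's body (75 mm by 178 mm) begins 61 mm behind the grasp point.
Start: joints at [0.996, 0.359, 1.51, -0, 1.272, -0.115], TCP at [266.25, 537.657, 241.623] pointing down, gripper open.
Joint ranges: [-2.97, 2.97], [-1.01, 2.36], [0.21, 2.38], [-0.96, 4.11], [0.2, 2.71], [-2.98, 2.98]. Speed limits (rad/s): [2.39, 2.39, 3.14, 3.14, 3.14, 3.14].

### API

Orientations are given as a rotation vector (axis times angle).
In Python, from station import env gives the robot as it stands.
- The arm moves only by the shell command python3 -m crank 'ROWS' [OPENING] [FORCE]. ROWS is text: rows parted by semicolons, each of 6 numbers parted by spaces: the shift along the world's x, y, z in m, then the turn, a rotation vector about the world's x, y, z in degrees. A call has 1 to 10 rows; each row is the pose to reach, as a shift and turn from the pose measured when the call began; what a row does not reach only later rows make up. A row lasts 1/12 s, in which the tool goes at most 41.7 mm and 7.16 degrees, less where a joint would pass 70% of its speed; a pose out of reach is approached as far as the arm can. A call with a gripper value outside its range is refused whole. OPENING is the finger opening in m, from 0 to 0.0878, set as the call begins (- or left out, the last holds). The fingers move at their own pace and stop on an object; FORCE is the grip in N (left out, the last holds). Time passes only in rows, so rows that repeat a pose let the fingers close. It gives the time, the measured TCP pose, the force and the opening at its end, in the units of the state.
- env.get_state(): the state, without advancing time (a new reading comes with each control period).
- env.read_camera(name): name is "scene" or "top" or "wrist"; returns the picture (420x560x3 uint8, red, green, blue); there is no depth.
- env.camera_info(name): a dict with "K" (3x3 intrinsics, pixels), "R" (3x3) and "t" (3): a world point X has camera coordinates R X + t. Camera axes: x right, y down, z forward; pixel columns grow to the right and rows downward; lengths in mm; the calibration is good to about 2 mm. A picture is of the moment at which its call begins: read the wrist's pose just before it. camera_info takes no time and is no camera call; for the wrist camera it gives the pose at the moment of the call.
- env.job_done(): hands the job in, once; it reports no verdict.
The state is a dict: "clock": time; "joint_pos": joint angles; "qd": joint speeds; "joint_torque": joint torques, N m; "ee_pos": TCP position; "orientation": TCP orientation; "wrist_force": force on the tool from outside, world axes, zero at the start; "moment": the same for the moment, N m; "grip_width": finger opening in mm.
Only numpy, scipy, OpenCV 4.12 (cv2) and the standard library are available. Lean on these libraries where they do the work, as an engineer would, in place of code of your own. Each camera call takes 0.05 s, during which the arm holds its last target.

## Working session

There is one attempt and no reset: what is moved stays moved. The work goes in short steps, Python scripts to look and compute and a shell command to move; the robot and the scene stay as the last step left them, time stands still between calls to the robot, and variables do not carry over. Pictures are saved under pics/ and viewed, and the job is handed in when it is done.

```bash
mkdir -p pics; ls
python3 - <<'E'
from station import env
import cv2
print(env.get_state())
for n in ("scene","top","wrist"):
    im=env.read_camera(n); cv2.imwrite(f"pics/{n}0.png",im[:,:,::-1])
    i=env.camera_info(n); print(n,i)
E
```

```text
pics
{'clock': 0.0, 'joint_pos': array([ 9.95916266e-01,  3.59462445e-01,  1.51141765e+00, -1.55647775e-05,
        1.27251804e+00, -1.15095969e-01]), 'qd': array([-2.01436423e-04,  2.09501764e-04, -3.08902328e-05,  6.34255452e-04,
        1.88945566e-03,  3.24651778e-04]), 'joint_torque': array([-1.94070199e-03, -5.15387285e+01, -2.70722562e+01,  6.72419393e-02,
        3.51825950e-02, -1.76686399e-04]), 'ee_pos': array([265.90263128, 537.12903873, 240.8405407 ]), 'orientation': array([-1.39310629, -0.86298351,  0.86564977]), 'wrist_force': array([-0.35535106, -0.16790655, -0.05651579]), 'moment': array([0.0355095 , 0.02317584, 0.02531345]), 'grip_width': 87.81126699728216}
scene {'K': array([[410.27730414,   0.        , 283.06374872],
       [  0.        , 410.27730414, 207.26496755],
       [  0.        ,   0.        ,   1.        ]]), 'R': array([[ 0.91711229, -0.39810623,  0.02040797],
       [-0.28284916, -0.68596307, -0.67041108],
       [ 0.28089394,  0.60906986, -0.74170917]]), 't': array([-501.33901272,  325.31397283,  815.35054953])}
top {'K': array([[444.72059762,   0.        , 282.05274911],
       [  0.        , 444.72059762, 207.44359493],
       [  0.        ,   0.        ,   1.        ]]), 'R': array([[ 0.02373103, -0.99969554,  0.00675698],
       [-0.98832199, -0.02447761, -0.15040109],
       [ 0.1505207 , -0.0031089 , -0.98860197]]), 't': array([ 116.05160872,  626.55215522, 1127.23726454])}
wrist {'K': array([[310.81552377,   0.        , 281.56987858],
       [  0.        , 310.81552377, 215.42013103],
       [  0.        ,   0.        ,   1.        ]]), 'R': array([[ 0.44447347,  0.89578902, -0.00231473],
       [ 0.85661159, -0.42427569,  0.29360982],
       [ 0.26203037, -0.1324846 , -0.95592255]]), 't': array([-598.02356245,  -35.66816709,  392.40352551])}
```

View pics/scene0.png

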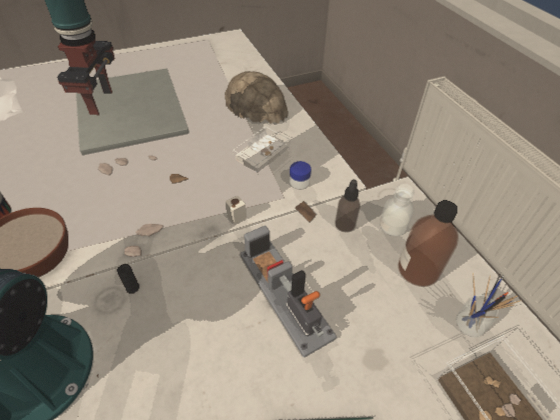

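View pics/top0.png

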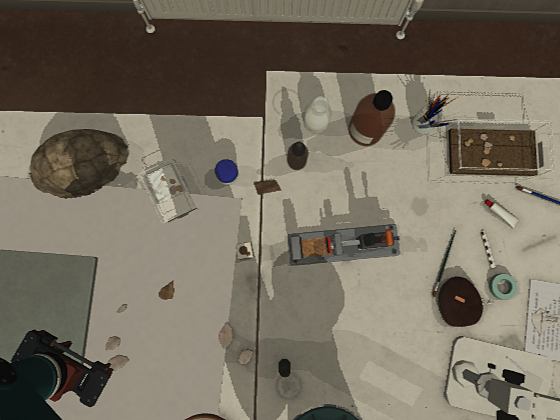

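View pics/wrist0.png

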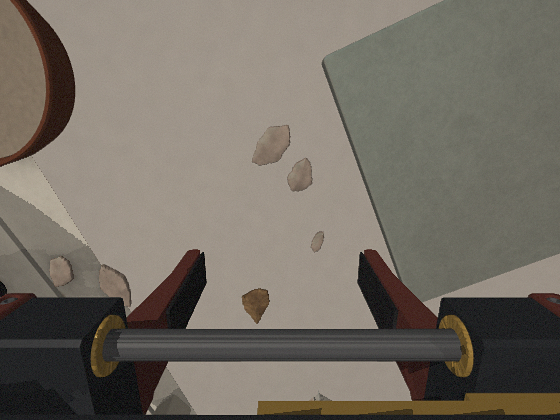

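```bash
cat > h.py <<'E'
from station import env
import numpy as np, cv2
def ray(n,u,v,z,ci=None):
    c=ci or env.camera_info(n); K,R,t=c["K"],c["R"],c["t"]
    d=R.T@np.linalg.solve(K,[u,v,1.]); o=-R.T@t
    return o+d*(z-o[2])/d[2]
def proj(n,X,ci=None):
    c=ci or env.camera_info(n); p=c["K"]@(c["R"]@np.asarray(X,float)+c["t"]); return p[:2]/p[2]
def crop(im,u0,v0,w,h,s,f):
    cv2.imwrite(f,cv2.resize(im[v0:v0+h,u0:u0+w,::-1],None,fx=s,fy=s,interpolation=cv2.INTER_CUBIC))
def show():
    s=env.get_state(); print({k:np.round(s[k],3) for k in ("clock","joint_pos","ee_pos","orientation","wrist_force","grip_width")}); return s
E
python3 - <<'E'
import cv2
from h import *
a=cv2.imread("pics/top0.png")[:,:,::-1]
crop(a,225,175,185,100,4.3,"pics/top0c.png")
b=cv2.imread("pics/scene0.png")[:,:,::-1]
crop(b,215,170,135,190,3.1,"pics/scene0c.png")
E
```

```text
(no output)
```

View pics/top0c.png

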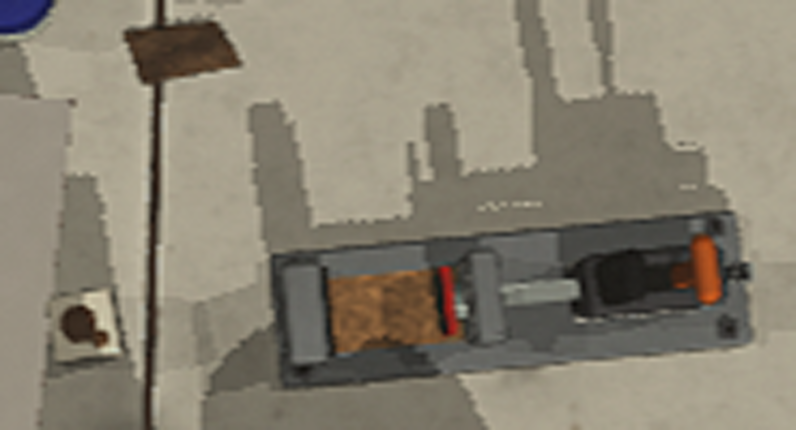

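View pics/scene0c.png

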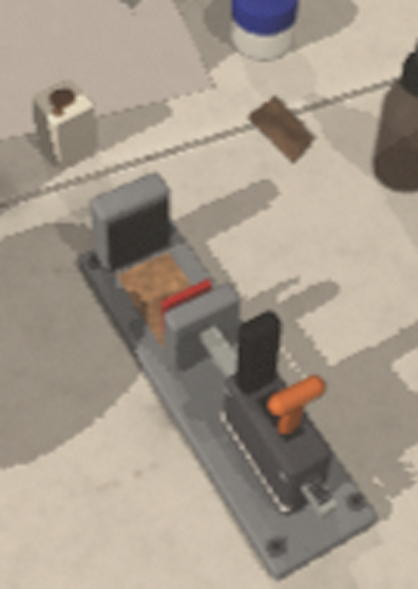

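```bash
cat > m.py <<'E'
from h import *
f=lambda p:(p[0]/4.3+225-.38,p[1]/4.3+175-.38)
q=[ray("top",*f(p),15)[:2] for p in [(735,212),(272,252),(283,387),(750,345)]]
# order: (-154,+/-42)? 
print(np.round(q,1))
for i in range(4): print(np.linalg.norm(q[i]-q[(i+1)%4]))
ax=(q[1]-q[0])+(q[2]-q[3]); yaw=np.arctan2(ax[1],ax[0]); c=np.mean(q,0)
u=np.array([np.cos(yaw),np.sin(yaw)]); O=c+6*u
print("yaw deg",np.degrees(yaw),"O",O)
v=np.array([-u[1],u[0]])
W=lambda x,y,z:np.r_[O+x*u+y*v,z]
for nm,P in dict(ejawtopL=(110,30,85),ejawtopR=(110,-30,85),xbarL=(-100,20,130),xbarR=(-100,-20,130),gripc=(-55,0,152)).items():
    p=proj("top",W(*P)); print(nm,P,np.round(((p+.38)-[225,175])*4.3), np.round(((proj("scene",W(*P))+.38)-[215,170])*3.1))
b=[ray("top",*f(p),60)[:2] for p in [(52,295),(108,289),(118,349),(58,361)]]
print(np.round(b,1),np.mean(b,0))
for i in range(4): 
  d=b[(i+1)%4]-b[i]; print(np.linalg.norm(d),np.degrees(np.arctan2(d[1],d[0])))
E
python3 m.py
```

```text
[[ 591.  -176.6]
 [ 558.7  113.8]
 [ 475.1  105.2]
 [ 508.  -184.7]]
292.19096849327906
84.03798937404248
291.7458916443225
83.43009696735989
yaw deg 96.4052189911927 O [532.51272194 -29.64159792]
ejawtopL (110, 30, 85) [336. 359.] [103. 222.]
ejawtopR (110, -30, 85) [326. 257.] [175. 191.]
xbarL (-100, 20, 130) [709. 305.] [267. 408.]
xbarR (-100, -20, 130) [700. 235.] [321. 380.]
gripc (-55, 0, 152) [634. 274.] [259. 321.]
[[525.4 245.9]
 [529.8 212.4]
 [494.2 205.2]
 [486.2 240.8]] [508.90927301 226.07388764]
33.70588974251897 -82.48793424907979
36.368695223024446 -168.57103786639567
36.397426540408546 102.65807073263083
39.54842249029877 7.424409551764991
```

Run:
```python
from h import *
from scipy.spatial.transform import Rotation as Rt
s=env.get_state(); c=env.camera_info("wrist")
R=Rt.from_rotvec(s["orientation"]).as_matrix(); print(R.round(3))
C=-c["R"].T@c["t"]; print("cam",C, "in tool",R.T@(C-s["ee_pos"])); print("cam axes in tool (cols)",(R.T@c["R"].T).round(3))
```

```text
[[ 0.444 -0.001 -0.896]
 [ 0.896 -0.001  0.444]
 [-0.001 -1.     0.   ]]
cam [193.53773439 572.55723074 384.19563911] in tool [  -0.72112651 -143.18294666   80.62116134]
cam axes in tool (cols) [[ 1.    -0.    -0.001]
 [ 0.001 -0.294  0.956]
 [-0.001 -0.956 -0.294]]
```

```bash
python3 -m crank '0.024 -0.031 0 0 0 -5.4; 0.049 -0.062 0 0 0 -10.8; 0.073 -0.093 0 0 0 -16.2; 0.097 -0.124 0 0 0 -21.6; 0.122 -0.156 0 0 0 -27; 0.146 -0.187 0 0 0 -32.4; 0.17 -0.218 0 0 0 -37.8; 0.194 -0.249 0 0 0 -43.2; 0.219 -0.28 0 0 0 -48.6; 0.243 -0.311 0 0 0 -54' 0.0878 30; python3 -m crank '0 0 0 0 0 0'
python3 - <<'E'
from h import *
s=show(); c=env.camera_info("wrist"); im=env.read_camera("wrist"); cv2.imwrite("pics/w1.png",im[:,:,::-1])
np.savez("w1.npz",K=c["K"],R=c["R"],t=c["t"])
E
```

```text
clock: 0.98
ee_pos: [509.8, 224.5, 240.9]
orientation: [-1.567, -0.127, 0.13]
wrist_force: [1.0, -0.3, -0.0]
grip_width: 87.8
clock: 1.07
ee_pos: [514.1, 219.6, 240.9]
orientation: [-1.57, -0.122, 0.121]
wrist_force: [0.3, 0.0, -0.3]
grip_width: 87.6
{'clock': np.float64(1.067), 'joint_pos': array([ 0.282,  0.301,  1.601, -0.003,  1.239,  0.128]), 'ee_pos': array([514.058, 219.596, 240.91 ]), 'orientation': array([-1.57 , -0.122,  0.121]), 'wrist_force': array([ 0.318,  0.018, -0.263]), 'grip_width': np.float64(87.608)}
```

View pics/w1.png

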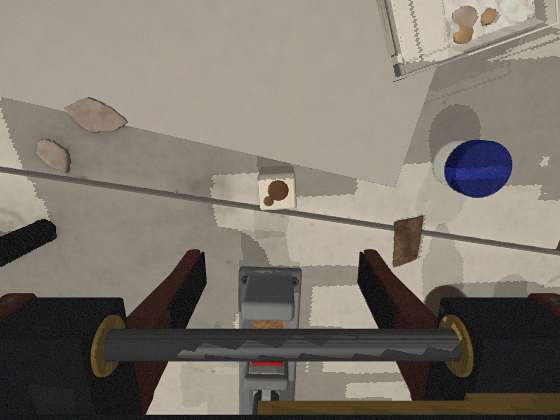

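Run:
```python
from h import *
im=cv2.imread("pics/w1.png")[:,:,::-1]
crop(im,230,150,90,80,8,"pics/w1b.png"); crop(im,220,250,110,80,7,"pics/w1c.png")
```

```text
(no output)
```

View pics/w1b.png

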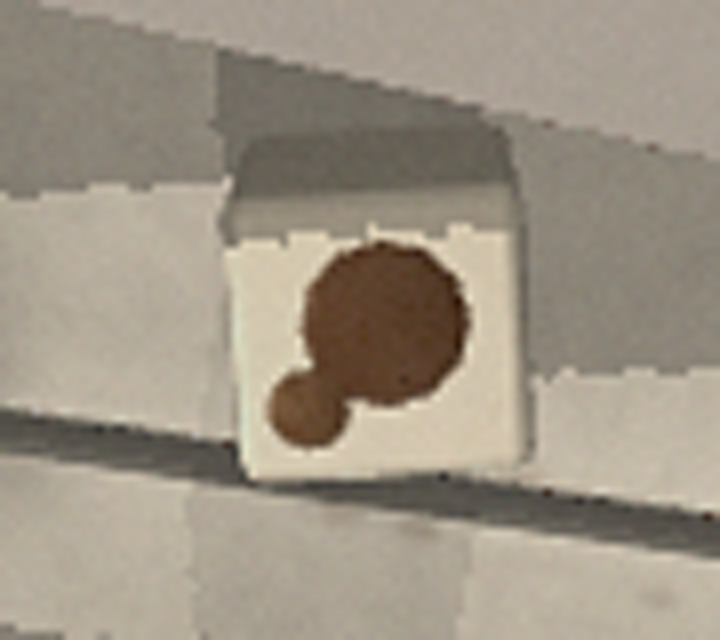

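View pics/w1c.png

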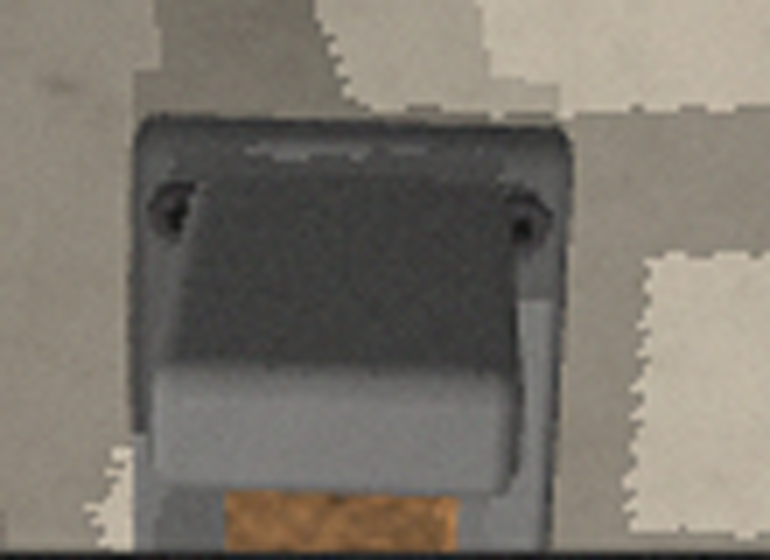

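Run:
```python
from h import *
c=dict(np.load("w1.npz"))
b=[ray("wrist",p[0]/8+230-.4,p[1]/8+150-.4,60,c)[:2] for p in [(228,192),(517,182),(529,465),(243,482)]]
print(np.round(b,1),np.mean(b,0))
for i in range(4):
  d=b[(i+1)%4]-b[i]; print(np.linalg.norm(d),np.degrees(np.arctan2(d[1],d[0])))
for p,z in [((152,487),85),((515,497),85),((138,118),15),((570,128),15)]:
  print(ray("wrist",p[0]/7+220-.4,p[1]/7+250-.4,z,c))
O=np.array([532.5,-29.6])
for yaw in (96.4,):
  u=np.array([np.cos(np.radians(yaw)),np.sin(np.radians(yaw))]);v=np.array([-u[1],u[0]])
  for x,y in [(110,30),(110,-30),(142,42),(142,-42)]: print(O+x*u+y*v)
```

```text
[[485.6 241.2]
 [522.8 248.3]
 [530.7 210.6]
 [492.8 202.3]] [507.98730169 225.62289319]
37.84000864735913 10.803050033469553
38.510346187557026 -78.06887666070818
38.83001448657247 -167.65684797155902
39.5471014734547 100.48748091395053
[489.75440739  79.84596104  85.        ]
[547.6228867   86.88488214  85.        ]
[475.18283369 108.26136382  15.        ]
[555.39151309 118.57722931  15.        ]
[490.42537988  76.37040314]
[550.05145503  83.05853907]
[474.93315902 106.83334937]
[558.40966423 116.19673967]
```

```bash
python3 -c "
from h import *
show()"; python3 -m crank '-0.006 0.0064 -0.03 0 0 2.4; -0.006 0.0064 -0.065 0 0 2.4; -0.006 0.0064 -0.095 0 0 2.4;-0.006 0.0064 -0.12 0 0 2.4;-0.006 0.0064 -0.12 0 0 2.4;-0.006 0.0064 -0.12 0 0 2.4'
python3 - <<'E'
from h import *
s=show(); c=env.camera_info("wrist"); im=env.read_camera("wrist"); cv2.imwrite("pics/w2.png",im[:,:,::-1])
np.savez("w2.npz",K=c["K"],R=c["R"],t=c["t"])
E
```

```text
{'clock': np.float64(1.117), 'joint_pos': array([ 2.850e-01,  3.000e-01,  1.602e+00, -1.000e-03,  1.240e+00,
        1.270e-01]), 'ee_pos': array([512.052, 221.468, 240.674]), 'orientation': array([-1.568, -0.123,  0.125]), 'wrist_force': array([-0.279,  1.19 ,  0.176]), 'grip_width': np.float64(87.698)}
clock: 1.62
ee_pos: [504.2, 228.3, 119.7]
orientation: [-1.566, -0.155, 0.162]
wrist_force: [0.7, -0.2, 0.2]
grip_width: 88.0
{'clock': np.float64(1.617), 'joint_pos': array([ 0.301,  0.435,  1.739, -0.   ,  0.972,  0.099]), 'ee_pos': array([504.216, 228.332, 119.718]), 'orientation': array([-1.566, -0.155,  0.162]), 'wrist_force': array([ 0.744, -0.178,  0.241]), 'grip_width': np.float64(87.998)}
```

View pics/w2.png

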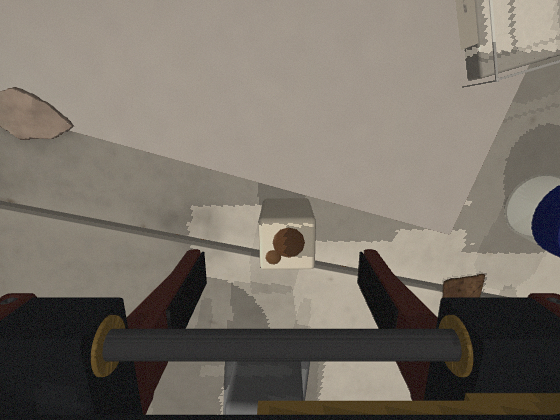

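```bash
python3 -m crank '0.0035 -0.002 -0.03 0 0 0; 0.0035 -0.002 -0.06 0 0 0; 0.0035 -0.002 -0.077 0 0 0; 0.0035 -0.002 -0.077 0 0 0; 0.0035 -0.002 -0.077 0 0 0;0.0035 -0.002 -0.077 0 0 0'; python3 -m crank '0 0 0 0 0 0;0 0 0 0 0 0;0 0 0 0 0 0;0 0 0 0 0 0;0 0 0 0 0 0;0 0 0 0 0 0;0 0 0 0 0 0;0 0 0 0 0 0' 0.03 25;python3 - <<'E'
from h import *
s=show()
im=env.read_camera("wrist"); cv2.imwrite("pics/w3.png",im[:,:,::-1])
E
```

```text
clock: 2.17
ee_pos: [510.8, 227.4, 46.3]
orientation: [-1.565, -0.16, 0.157]
wrist_force: [-0.6, -0.0, 0.3]
grip_width: 87.8
clock: 2.83
ee_pos: [510.2, 227.3, 46.1]
orientation: [-1.565, -0.159, 0.158]
wrist_force: [-0.5, -0.1, 1.7]
grip_width: 39.9
{'clock': np.float64(2.833), 'joint_pos': array([ 0.296,  0.546,  1.786, -0.   ,  0.809,  0.094]), 'ee_pos': array([510.239, 227.263,  46.118]), 'orientation': array([-1.565, -0.159,  0.158]), 'wrist_force': array([-0.526, -0.14 ,  1.655]), 'grip_width': np.float64(39.866)}
```

View pics/w3.png

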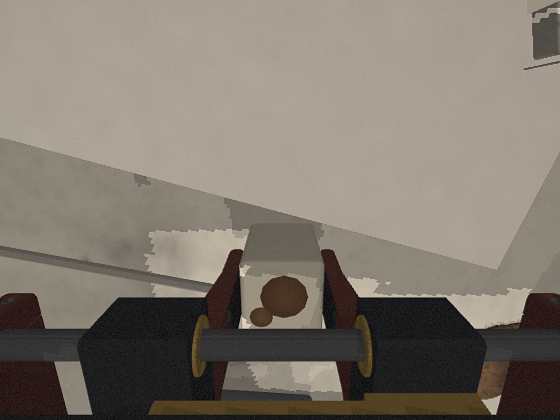

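```bash
python3 -m crank '0 0 0.03 0 0 0; 0 0 0.07 0 0 0; 0.001 -0.02 0.105 0 0 -1; 0.003 -0.05 0.11 0 0 -2; 0.006 -0.085 0.11 0 0 -3; 0.009 -0.12 0.11 0 0 -4; 0.011 -0.15 0.11 0 0 -5; 0.0123 -0.1728 0.11 0 0 -5;0.0123 -0.1728 0.11 0 0 -5;0.0123 -0.1728 0.11 0 0 -5';python3 - <<'E'
from h import *
env.read_camera("top")
s=show(); i=env.camera_info("wrist")
im=env.read_camera("wrist"); cv2.imwrite("pics/w4.png",im[:,:,::-1])
im=env.read_camera("scene"); crop(im,200,150,150,150,4,"pics/s4.png")
E
```

```text
clock: 3.72
ee_pos: [522.4, 53.4, 155.9]
orientation: [-1.569, -0.088, 0.088]
wrist_force: [-0.0, 0.0, -1.9]
grip_width: 40.1
{'clock': np.float64(3.767), 'joint_pos': array([-0.028,  0.35 ,  1.771,  0.   ,  1.021, -0.141]), 'ee_pos': array([522.329,  54.348, 155.855]), 'orientation': array([-1.569, -0.089,  0.089]), 'wrist_force': array([-0.652,  0.143, -1.405]), 'grip_width': np.float64(39.909)}
```

View pics/w4.png

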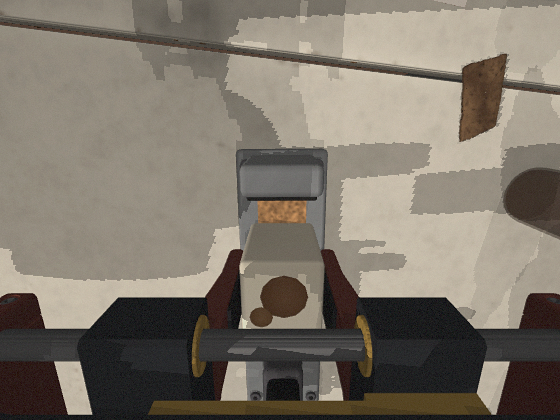

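View pics/s4.png

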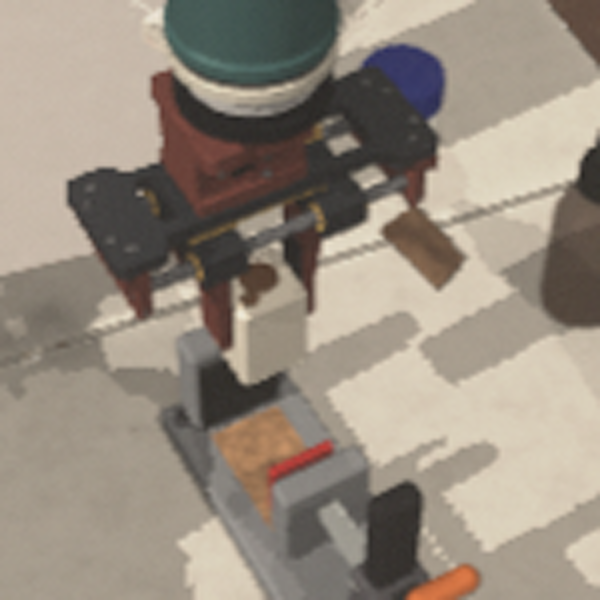

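Run:
```python
from h import *
im=cv2.imread("pics/w4.png")[:,:,::-1]; crop(im,225,140,110,90,7,"pics/w4c.png")
```

```text
(no output)
```

View pics/w4c.png

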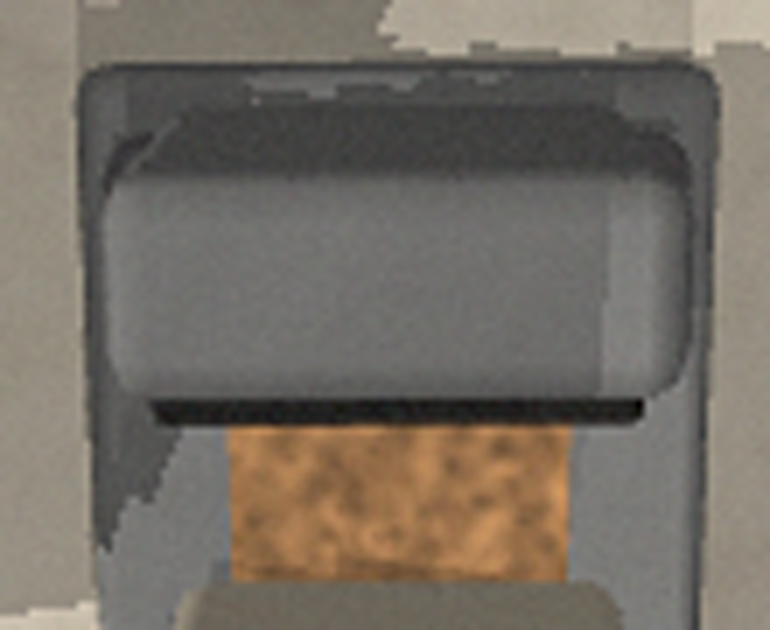

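Run:
```python
from h import *
f=lambda p:(p[0]/7+225-.4,p[1]/7+140-.4)
for p,z in [((104,270),85),((688,270),85),((155,422),80),((643,422),80),((80,75),15),((717,75),15),((98,540),15),((703,540),15),((229,500),15),((570,500),15)]:
  print(p,ray("wrist",*f(p),z).round(1))
s=show()
```

```text
(104, 270) [488.2  92.9  85. ]
(688, 270) [545.8  99.5  85. ]
(155, 422) [494.1  76.6  80. ]
(643, 422) [544.4  82.4  80. ]
(80, 75) [475.2 104.1  15. ]
(717, 75) [556.4 113.4  15. ]
(98, 540) [482.1  41.9  15. ]
(703, 540) [564.3  51.4  15. ]
(229, 500) [499.4  49.7  15. ]
(570, 500) [545.5  54.9  15. ]
{'clock': np.float64(3.867), 'joint_pos': array([-0.026,  0.35 ,  1.771,  0.   ,  1.021, -0.142]), 'ee_pos': array([522.29 ,  55.274, 155.906]), 'orientation': array([-1.569, -0.091,  0.09 ]), 'wrist_force': array([ 0.28 ,  0.811, -1.85 ]), 'grip_width': np.float64(39.847)}
```

```bash
python3 -m crank '0 -0.003 -0.03 0 0 0; 0 -0.003 -0.06 0 0 0; 0 -0.003 -0.08 0 0 0; 0 -0.003 -0.09 0 0 0; 0 -0.003 -0.0935 0 0 0; 0 -0.003 -0.0945 0 0 0; 0 -0.003 -0.0945 0 0 0';python3 -c "
from h import *
show()
im=env.read_camera('scene'); crop(im,200,150,150,150,4,'pics/s5.png')"
```

```text
clock: 4.45
ee_pos: [522.9, 52.9, 61.9]
orientation: [-1.569, -0.092, 0.09]
wrist_force: [0.3, 0.1, -1.2]
grip_width: 39.8
{'clock': np.float64(4.45), 'joint_pos': array([-3.100e-02,  4.880e-01,  1.851e+00,  1.000e-03,  8.020e-01,
       -1.470e-01]), 'ee_pos': array([522.887,  52.934,  61.924]), 'orientation': array([-1.569, -0.092,  0.09 ]), 'wrist_force': array([ 0.291,  0.123, -1.176]), 'grip_width': np.float64(39.824)}
```

View pics/s5.png

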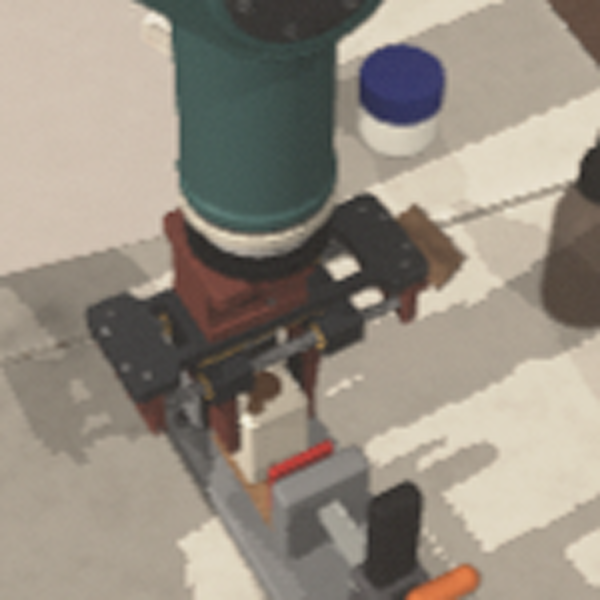

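```bash
python3 -m crank '0 0 -0.0007 0 0 0; 0 0 -0.001 0 0 0; 0 0 -0.001 0 0 0'; python3 -m crank '0 0 0 0 0 0;0 0 0 0 0 0;0 0 0 0 0 0;0 0 0 0 0 0;0 0 0 0 0 0;0 0 0 0 0 0;0 0 0 0 0 0' 0.075;python3 -m crank '0 0 0.03 0 0 0;0 0 0.065 0 0 0;0 0 0.1 0 0 0;0 0 0.135 0 0 0;0 0 0.15 0 0 0;0 0 0.15 0 0 0;0 0 0.15 0 0 0'; python3 -c "
from h import *
show();c=env.camera_info('wrist')
im=env.read_camera('wrist'); cv2.imwrite('pics/w6.png',im[:,:,::-1])
np.savez('w6.npz',**{k:c[k] for k in 'KRt'})"
```

```text
clock: 4.75
ee_pos: [523.7, 52.9, 61.6]
orientation: [-1.569, -0.093, 0.089]
wrist_force: [0.1, 0.5, -2.0]
grip_width: 39.7
clock: 5.33
ee_pos: [523.7, 52.8, 61.7]
orientation: [-1.569, -0.093, 0.089]
wrist_force: [0.2, 0.3, -0.5]
grip_width: 74.8
clock: 5.92
ee_pos: [524.1, 52.8, 212.2]
orientation: [-1.569, -0.095, 0.087]
wrist_force: [-0.6, 0.1, -0.9]
grip_width: 74.8
{'clock': np.float64(5.917), 'joint_pos': array([-0.031,  0.282,  1.708,  0.   ,  1.147, -0.147]), 'ee_pos': array([524.064,  52.811, 212.179]), 'orientation': array([-1.569, -0.095,  0.087]), 'wrist_force': array([-0.626,  0.057, -0.948]), 'grip_width': np.float64(74.752)}
```

View pics/w6.png

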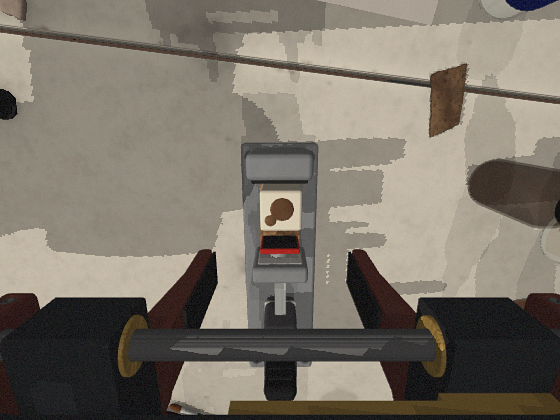

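```bash
python3 -m crank '0.001 -0.01 0 0 0 6.5;0.003 -0.025 0 0 0 13;0.004 -0.04 0 0 0 20;0.006 -0.055 0 0 0 27;0.008 -0.07 0 0 0 34;0.01 -0.085 0 0 0 41;0.011 -0.1 0 0 0 48;0.013 -0.12 0 0 0 55;0.014 -0.14 0 0 0 62;0.016 -0.155 0 0 0 69' 0.08 40; python3 -m crank '0 0 0 0 0 7;0 0 0 0 0 14;0 0 0 0 0 20.5;0 0 0 0 0 20.5;0 0 0 0 0 20.5'; python3 -c "
from h import *
from scipy.spatial.transform import Rotation as Rt
s=show();c=env.camera_info('wrist')
im=env.read_camera('wrist'); cv2.imwrite('pics/w7.png',im[:,:,::-1])
print(Rt.from_rotvec(s['orientation']).as_matrix().round(3))
np.savez('w7.npz',**{k:c[k] for k in 'KRt'})"
```

```text
clock: 6.8
ee_pos: [537.5, -103.1, 208.3]
orientation: [-1.31, -1.025, 1.027]
wrist_force: [-0.7, -0.8, -0.1]
grip_width: 79.9
clock: 7.22
ee_pos: [536.3, -102.8, 206.4]
orientation: [-1.147, -1.285, 1.291]
wrist_force: [0.3, 0.4, -0.2]
grip_width: 79.9
{'clock': np.float64(7.217), 'joint_pos': array([-0.316,  0.322,  1.664,  0.   ,  1.164, -1.996]), 'ee_pos': array([ 536.324, -102.772,  206.351]), 'orientation': array([-1.147, -1.285,  1.291]), 'wrist_force': array([ 0.289,  0.43 , -0.218]), 'grip_width': np.float64(79.906)}
[[-0.109 -0.008 -0.994]
 [ 0.994  0.003 -0.109]
 [ 0.004 -1.     0.008]]
```

View pics/w7.png

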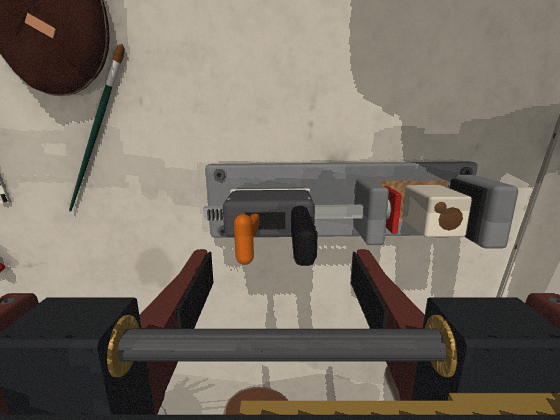

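Run:
```python
from h import *
c=dict(np.load('w7.npz'))
O=np.array([531.75,-29.8]);u=np.array([-0.1132,0.9936]);v=np.array([-u[1],u[0]])
def cl(p): d=p[:2]-O; return (d@u).round(1),(d@v).round(1)
for n,p,z in [("xbar farend",(244,265),133),("xbar L",(236,240),130),("xbar R",(254,240),130),("grip far",(306,265),150),("blk",(461,240),75),("jawface",(473,240),85)]:
  r=ray("wrist",*p,z,c);print(n,r.round(1),cl(r))
s=env.get_state();print("tcp",proj("wrist",s["ee_pos"],c),cl(s["ee_pos"]))
def W(x,y,z):return np.r_[O+x*u+y*v,z]
for P in [(-100,20,130),(-100,-20,130),(-47,14,152),(-47,-14,152),(110,30,85),(110,-30,85),(-154,42,15),(-154,-42,15)]: print(P,proj("wrist",W(*P),c).round(0))
im=cv2.imread("pics/w7.png")[:,:,::-1]; crop(im,195,150,200,130,4,"pics/w7c.png");crop(im,340,150,190,110,4,"pics/w7d.png")
```

```text
xbar farend [ 563.8 -129.4  133. ] (np.float64(-102.6), np.float64(-20.6))
xbar L [ 545.2 -137.2  130. ] (np.float64(-108.2), np.float64(-1.3))
xbar R [ 543.8 -123.7  130. ] (np.float64(-94.6), np.float64(-1.3))
grip far [550.8 -84.6 150. ] (np.float64(-56.6), np.float64(-12.7))
blk [544.4  68.6  75. ] (np.float64(96.3), np.float64(-23.7))
jawface [540.   72.9  85. ] (np.float64(101.1), np.float64(-19.8))
tcp [283.22085104 284.91369877] (np.float64(-73.1), np.float64(3.4))
(-100, 20, 130) [246. 213.]
(-100, -20, 130) [248. 263.]
(-47, 14, 152) [321. 230.]
(-47, -14, 152) [320. 268.]
(110, 30, 85) [493. 186.]
(110, -30, 85) [481. 250.]
(-154, 42, 15) [206. 164.]
(-154, -42, 15) [212. 237.]
```

View pics/w7c.png

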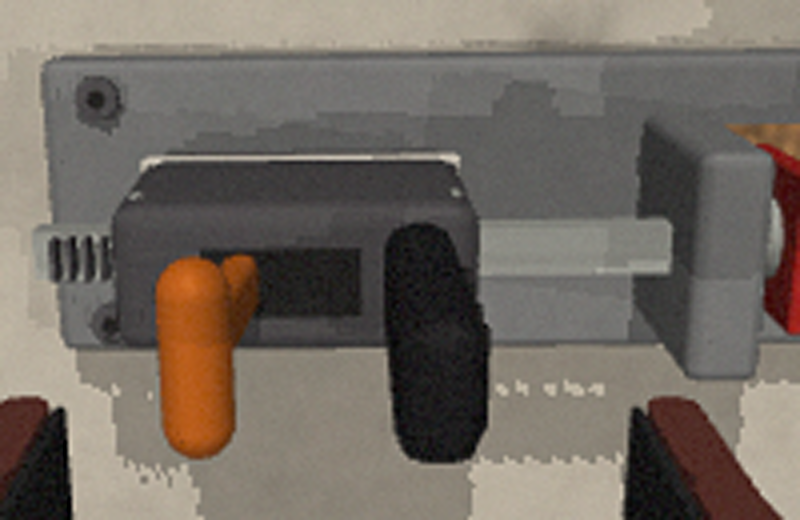

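View pics/w7d.png

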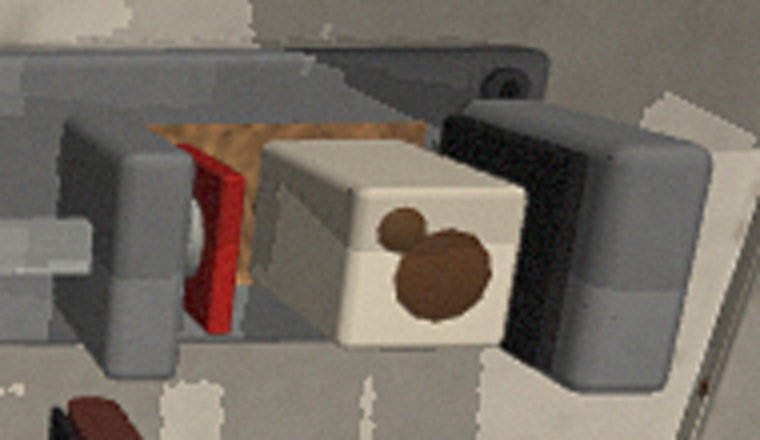

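```bash
python3 -m crank '0.003 0 -0.02 0 0 0;0.0035 -0.001 -0.045 0 0 0;0.0035 -0.001 -0.065 0 0 0;0.0035 -0.001 -0.077 0 0 0;0.0035 -0.001 -0.077 0 0 0;0.0035 -0.001 -0.077 0 0 0'; python3 -c "
from h import *
s=show();c=env.camera_info('wrist')
im=env.read_camera('wrist'); cv2.imwrite('pics/w8.png',im[:,:,::-1])
np.savez('w8.npz',**{k:c[k] for k in 'KRt'});show()"
```

```text
clock: 7.77
ee_pos: [539.4, -103.5, 129.0]
orientation: [-1.147, -1.283, 1.29]
wrist_force: [0.6, 0.2, -0.2]
grip_width: 79.8
{'clock': np.float64(7.767), 'joint_pos': array([-0.315,  0.42 ,  1.736,  0.   ,  0.995, -1.994]), 'ee_pos': array([ 539.387, -103.461,  128.957]), 'orientation': array([-1.147, -1.283,  1.29 ]), 'wrist_force': array([ 0.572,  0.202, -0.153]), 'grip_width': np.float64(79.781)}
{'clock': np.float64(7.817), 'joint_pos': array([-0.315,  0.419,  1.735,  0.   ,  0.995, -1.994]), 'ee_pos': array([ 540.165, -103.695,  129.855]), 'orientation': array([-1.148, -1.284,  1.29 ]), 'wrist_force': array([-0.175,  0.462,  0.921]), 'grip_width': np.float64(79.94)}
```

View pics/w8.png

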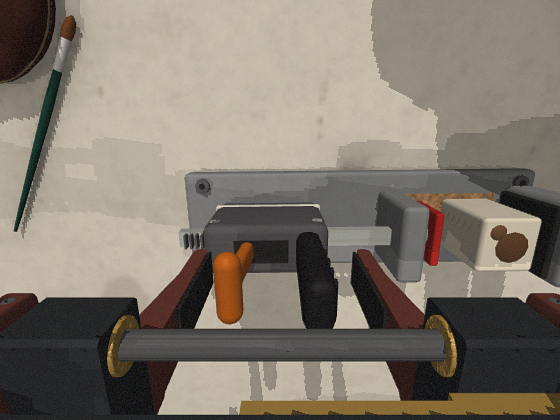

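```bash
python3 -m crank '-0.0005 0.005 0 0 0 0;-0.001 0.01 0 0 0 0;-0.0017 0.015 0 0 0 0;-0.0023 0.02 0 0 0 0;-0.0028 0.025 0 0 0 0;-0.0034 0.03 0 0 0 0;-0.0034 0.03 0 0 0 0;-0.0034 0.03 0 0 0 0'; python3 -c "
from h import *
s=show();c=env.camera_info('wrist')
im=env.read_camera('wrist'); cv2.imwrite('pics/w9.png',im[:,:,::-1])
np.savez('w9.npz',**{k:c[k] for k in 'KRt'});show()"
```

```text
clock: 8.48
ee_pos: [538.0, -74.7, 131.4]
orientation: [-1.153, -1.286, 1.292]
wrist_force: [-1.0, -6.1, 3.7]
grip_width: 80.2
{'clock': np.float64(8.483), 'joint_pos': array([-0.264,  0.407,  1.752, -0.002,  0.987, -1.943]), 'ee_pos': array([538.041, -74.677, 131.387]), 'orientation': array([-1.153, -1.286,  1.292]), 'wrist_force': array([-0.958, -6.121,  3.668]), 'grip_width': np.float64(80.245)}
{'clock': np.float64(8.533), 'joint_pos': array([-0.264,  0.407,  1.752, -0.002,  0.987, -1.943]), 'ee_pos': array([538.077, -74.811, 131.398]), 'orientation': array([-1.153, -1.285,  1.292]), 'wrist_force': array([-0.09 , -6.768,  5.624]), 'grip_width': np.float64(80.039)}
```

View pics/w9.png

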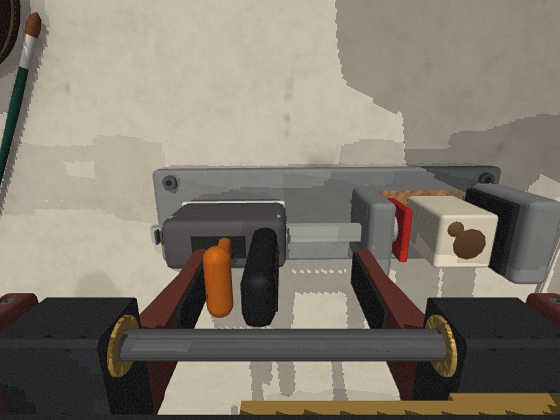

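```bash
python3 -m crank '0.0008 -0.008 -0.001 0 0 0;0.002 -0.018 -0.001 0 0 0;0.003 -0.029 -0.001 0 0 0;0.003 -0.029 -0.001 0 0 0;0.003 -0.029 -0.001 0 0 0;0.002 -0.02 -0.001 0 0 0;0.0012 -0.012 -0.001 0 0 0;0.0005 -0.005 -0.001 0 0 0;0 0.002 -0.001 0 0 0;0 0.002 -0.001 0 0 0'; python3 -c "
from h import *
s=show();c=env.camera_info('wrist')
im=env.read_camera('wrist'); cv2.imwrite('pics/w10.png',im[:,:,::-1])
np.savez('w10.npz',**{k:c[k] for k in 'KRt'});show()"
```

```text
clock: 9.37
ee_pos: [537.7, -72.6, 130.8]
orientation: [-1.154, -1.286, 1.295]
wrist_force: [-1.3, -6.7, 2.3]
grip_width: 80.1
{'clock': np.float64(9.367), 'joint_pos': array([-0.258,  0.407,  1.754, -0.005,  0.984, -1.937]), 'ee_pos': array([537.729, -72.596, 130.753]), 'orientation': array([-1.154, -1.286,  1.295]), 'wrist_force': array([-1.261, -6.687,  2.268]), 'grip_width': np.float64(80.148)}
{'clock': np.float64(9.417), 'joint_pos': array([-0.259,  0.407,  1.754, -0.005,  0.984, -1.938]), 'ee_pos': array([537.747, -72.716, 130.752]), 'orientation': array([-1.153, -1.286,  1.295]), 'wrist_force': array([-1.242, -6.693,  2.703]), 'grip_width': np.float64(80.327)}
```

View pics/w10.png

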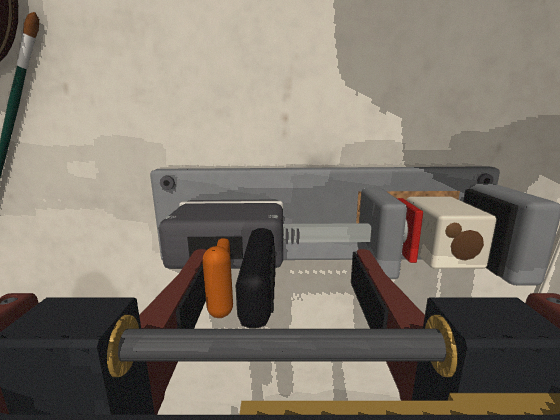

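```bash
cat > jaw.py <<'E'
from h import *
import sys
O=np.array([531.75,-29.8]);u=np.array([-0.1132,0.9936]);v=np.array([-u[1],u[0]])
def meas(k):
    c=dict(np.load(f'w{k}.npz')); im=cv2.imread(f"pics/w{k}.png").astype(int)
    b,g,r=im[...,0],im[...,1],im[...,2]
    m=(r>100)&(g<60)&(b<60); m[:,:300]=0; m[:150]=0;m[300:]=0
    vs,us=np.nonzero(m); 
    um=np.percentile(us,99); vv=vs[us>=um].mean()
    p=ray("wrist",um+.5,vv,66,c)[:2]-O
    # jaw plate: grey, report front top edge by hand
    return (p@u).round(1),(p@v).round(1),um,vv
for k in sys.argv[1:]: print(k,meas(k))
E
python3 jaw.py 8 9 10
```

```text
8 (np.float64(38.3), np.float64(16.4), np.float64(443.0), np.float64(218.0))
9 (np.float64(45.0), np.float64(15.8), np.float64(411.0), np.float64(215.375))
10 (np.float64(54.1), np.float64(16.9), np.float64(422.0), np.float64(214.5))
```

```bash
python3 - <<'E'
import sys; sys.argv=['x']
exec(open('jaw.py').read())
print(meas('7'))
c=dict(np.load('w7.npz'))
for n,p,z in [("plate front",(192,200),78),("pad front",(243,200),66),("blk left top back",(268,150),75),("blk left top front?",(355,195),75),("blk near",(340,345),75),("blk R",(520,195),75),("blk R",(518,340),75),("jaw front near",(575,390),85),("rubber",(505,345),80)]:
  r=ray("wrist",p[0]/4+340,p[1]/4+150,z,c)[:2]-O; print(n,(r@u).round(1),(r@v).round(1))
E
cat > /dev/null
python3 - <<'E'
import sys; sys.path.insert(0,'.')
import cv2
im=cv2.imread("pics/w10.png")[150:290,340:560]
cv2.imwrite("pics/w10c.png",cv2.resize(im,None,fx=3.6,fy=3.6,interpolation=2))
E
```

```text
(np.float64(38.3), np.float64(14.4), np.float64(400.0), np.float64(199.0))
plate front 22.4 16.4
pad front 38.6 13.4
blk left top back 39.5 27.2
blk left top front? 60.5 16.7
blk near 61.7 -19.7
blk R 98.1 16.5
blk R 103.5 -18.7
jaw front near 112.3 -27.3
rubber 97.5 -18.0
```

View pics/w10c.png

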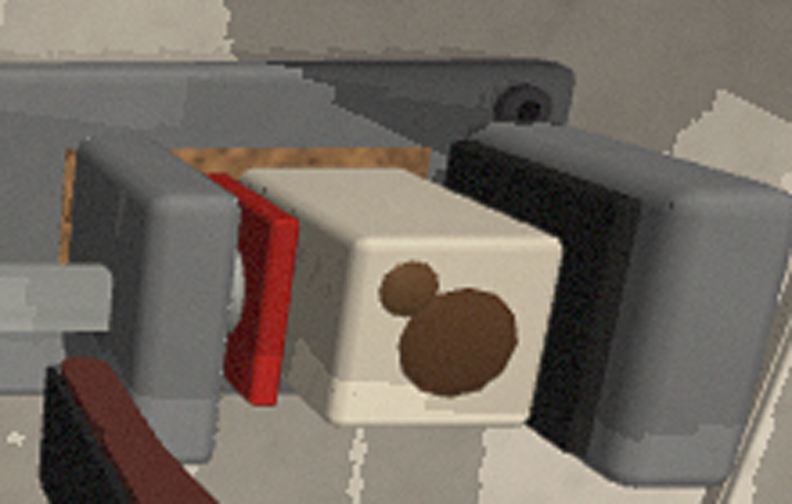

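```bash
python3 -m crank '0.0008 -0.01 -0.001 0 0 0;0.002 -0.02 -0.001 0 0 0;0.003 -0.031 -0.001 0 0 0;0.003 -0.031 -0.001 0 0 0;0.003 -0.031 -0.001 0 0 0;0.002 -0.022 -0.001 0 0 0;0.0012 -0.014 -0.001 0 0 0;0.0005 -0.006 -0.001 0 0 0;0 0.0005 -0.001 0 0 0;0 0.0005 -0.001 0 0 0'; python3 -c "
from h import *
s=show();c=env.camera_info('wrist')
im=env.read_camera('wrist'); cv2.imwrite('pics/w11.png',im[:,:,::-1])
np.savez('w11.npz',**{k:c[k] for k in 'KRt'});show()
crop(im,340,150,220,140,3.6,'pics/w11c.png')"; python3 jaw.py 11
```

```text
clock: 10.25
ee_pos: [537.3, -72.5, 130.0]
orientation: [-1.154, -1.285, 1.3]
wrist_force: [-2.0, -7.7, 2.0]
grip_width: 80.2
{'clock': np.float64(10.25), 'joint_pos': array([-0.256,  0.408,  1.756, -0.009,  0.981, -1.935]), 'ee_pos': array([537.277, -72.475, 129.987]), 'orientation': array([-1.154, -1.285,  1.3  ]), 'wrist_force': array([-2.013, -7.719,  2.02 ]), 'grip_width': np.float64(80.247)}
{'clock': np.float64(10.3), 'joint_pos': array([-0.257,  0.408,  1.756, -0.009,  0.982, -1.936]), 'ee_pos': array([537.252, -72.487, 130.015]), 'orientation': array([-1.154, -1.285,  1.299]), 'wrist_force': array([-1.677, -7.425,  2.776]), 'grip_width': np.float64(80.088)}
11 (np.float64(62.0), np.float64(16.9), np.float64(434.0), np.float64(216.0))
```

View pics/w11c.png

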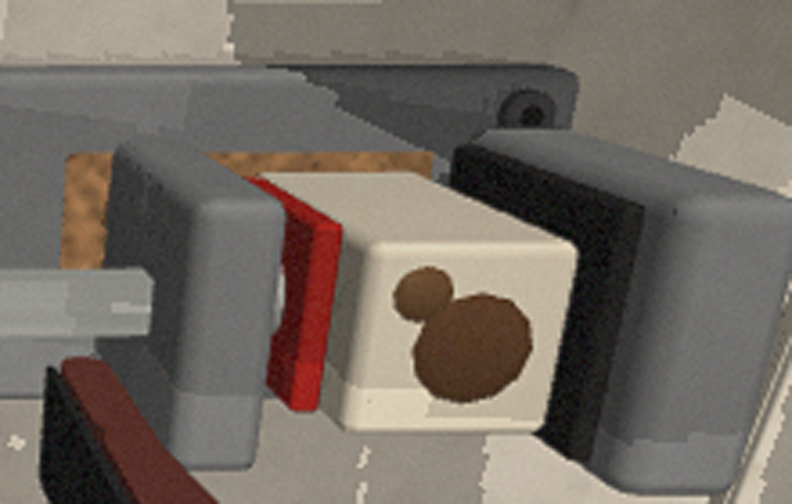

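```bash
python3 -m crank '0.0018 -0.01 -0.0005 0 0 -0.2;0.003 -0.02 -0.0005 0 0 -0.4;0.004 -0.031 -0.0005 0 0 -0.4;0.004 -0.031 -0.0005 0 0 -0.4;0.004 -0.031 -0.0005 0 0 -0.4;0.003 -0.022 -0.0005 0 0 -0.4;0.0022 -0.014 -0.0005 0 0 -0.4;0.0015 -0.006 -0.0005 0 0 -0.4;0.001 0.0005 -0.0005 0 0 -0.4;0.001 0.0005 -0.0005 0 0 -0.4'; python3 -c "
from h import *
s=show();c=env.camera_info('wrist')
im=env.read_camera('wrist'); cv2.imwrite('pics/w12.png',im[:,:,::-1])
np.savez('w12.npz',**{k:c[k] for k in 'KRt'});show()
crop(im,340,150,220,140,3.6,'pics/w12c.png')"; python3 jaw.py 12
```

```text
clock: 11.13
ee_pos: [537.9, -72.4, 129.9]
orientation: [-1.159, -1.28, 1.299]
wrist_force: [-1.2, -10.0, 2.4]
grip_width: 80.1
{'clock': np.float64(11.133), 'joint_pos': array([-0.254,  0.408,  1.755, -0.013,  0.981, -1.925]), 'ee_pos': array([537.87 , -72.42 , 129.856]), 'orientation': array([-1.159, -1.28 ,  1.299]), 'wrist_force': array([ -1.202, -10.032,   2.376]), 'grip_width': np.float64(80.09)}
{'clock': np.float64(11.183), 'joint_pos': array([-0.254,  0.408,  1.755, -0.013,  0.981, -1.926]), 'ee_pos': array([537.899, -72.474, 129.854]), 'orientation': array([-1.159, -1.28 ,  1.298]), 'wrist_force': array([-2.07 , -9.171,  2.02 ]), 'grip_width': np.float64(80.043)}
12 (np.float64(66.2), np.float64(17.0), np.float64(441.0), np.float64(214.5))
```

View pics/w12c.png

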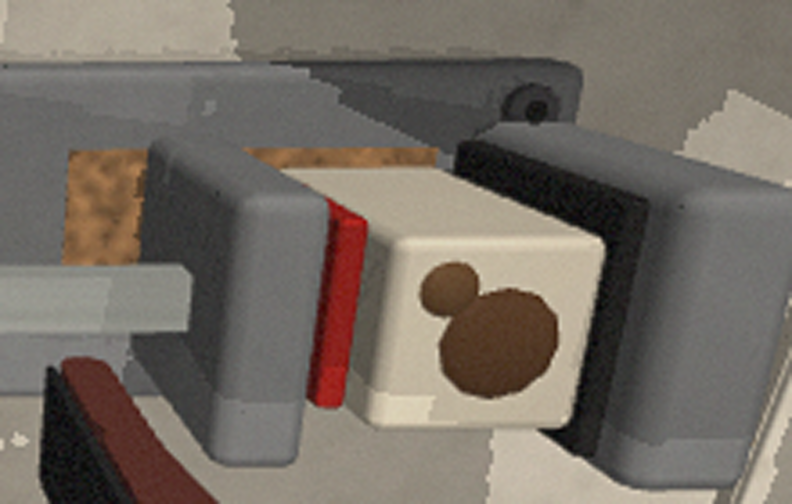

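Run:
```python
import sys; sys.argv=['x']
exec(open('jaw.py').read())
for k,pl in [('10',[("plate",(238,235),78),("pad",(297,235),66),("blkR",(559,250),75),("blkL",(366,250),75),("blkRlow",(528,418),75),("blkLlow",(332,418),75)]),('11',[("plate",(283,240),78),("pad",(341,240),66),("blkR",(577,250),75),("blkRlow",(548,425),75),("blkLlow",(345,425),75)]),('12',[("plate",(327,240),78),("pad",(366,240),66),("blkR",(603,250),75),("blkRlow",(574,420),75),("blkLlow",(372,420),75),("rubbertop",(648,210),80),("rubberlow",(592,455),80)])]:
  c=dict(np.load(f'w{k}.npz'))
  for n,p,z in pl:
    r=ray("wrist",p[0]/3.6+340,p[1]/3.6+150,z,c)[:2]-O; print(k,n,(r@u).round(1),(r@v).round(1))
```

```text
10 plate 37.8 20.0
10 pad 54.1 16.4
10 blkR 99.0 16.1
10 blkL 63.1 16.2
10 blkRlow 99.7 -18.3
10 blkLlow 61.5 -18.2
11 plate 45.6 20.1
11 pad 62.2 16.4
11 blkR 101.4 17.3
11 blkRlow 103.0 -18.3
11 blkLlow 63.7 -18.4
12 plate 53.3 19.2
12 pad 66.6 15.5
12 blkR 105.6 16.2
12 blkRlow 107.0 -18.3
12 blkLlow 68.2 -18.2
12 rubbertop 108.3 25.2
12 rubberlow 108.1 -23.1
```

```bash
python3 -m crank '0.001 -0.01 0 0 0 0;0.002 -0.02 0 0 0 0;0.003 -0.031 0 0 0 0;0.003 -0.031 0 0 0 0;0.003 -0.031 0 0 0 0;0.003 -0.031 0 0 0 0;0.002 -0.024 0 0 0 0;0.0015 -0.018 0 0 0 0;0.0012 -0.012 0 0 0 0;0.0012 -0.012 0 0 0 0'; python3 -c "
from h import *
s=show();c=env.camera_info('wrist')
im=env.read_camera('wrist'); cv2.imwrite('pics/w13.png',im[:,:,::-1])
np.savez('w13.npz',**{k:c[k] for k in 'KRt'});show()
crop(im,340,150,220,140,3.6,'pics/w13c.png')"; python3 jaw.py 13
```

```text
clock: 12.02
ee_pos: [538.9, -85.0, 130.6]
orientation: [-1.16, -1.279, 1.302]
wrist_force: [-2.8, -7.2, 4.7]
grip_width: 80.3
{'clock': np.float64(12.017), 'joint_pos': array([-0.274,  0.411,  1.748, -0.017,  0.984, -1.945]), 'ee_pos': array([538.883, -84.988, 130.583]), 'orientation': array([-1.16 , -1.279,  1.302]), 'wrist_force': array([-2.76 , -7.205,  4.724]), 'grip_width': np.float64(80.317)}
{'clock': np.float64(12.067), 'joint_pos': array([-0.274,  0.411,  1.748, -0.017,  0.984, -1.946]), 'ee_pos': array([538.866, -85.13 , 130.561]), 'orientation': array([-1.16 , -1.279,  1.302]), 'wrist_force': array([-3.544, -7.506,  5.19 ]), 'grip_width': np.float64(80.227)}
13 (np.float64(66.1), np.float64(17.2), np.float64(459.0), np.float64(215.0))
```

View pics/w13c.png

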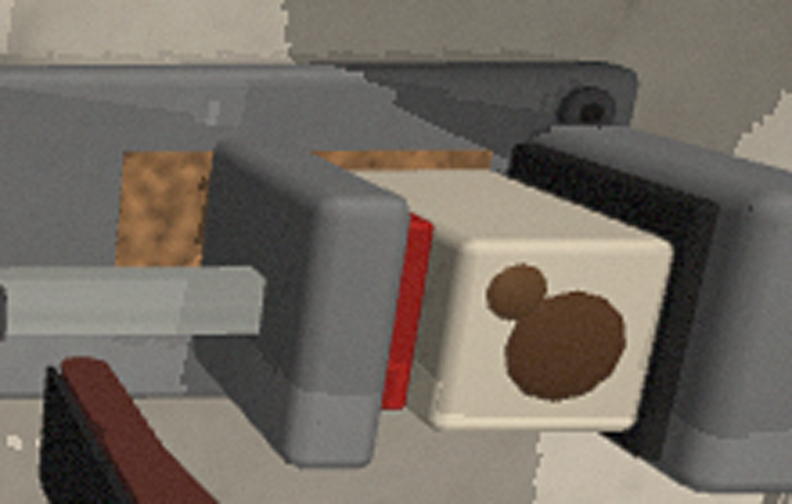

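```bash
cat > pl.py <<'E'
import sys; a=sys.argv[1:]; sys.argv=['x']
exec(open('jaw.py').read())
k=a[0]; c=dict(np.load(f'w{k}.npz')); out=[]
for (px,py),z in [((float(a[1]),float(a[2])),78),((float(a[3]),float(a[4])),66)]:
    r=ray("wrist",px/3.6+340,py/3.6+150,z,c)[:2]-O; out.append(r@u)
print(np.round(out,1),"press",round(16.3-(out[1]-out[0]),1))
E
python3 pl.py 12 327 240 366 240;python3 pl.py 13 406 240 433 240
```

```text
[53.3 66.6] press 3.0
[55.  66.8] press 4.4
```

```bash
python3 -m crank '-0.0002 0.002 0 0 0 0;-0.0004 0.004 0 0 0 0;-0.0006 0.006 0 0 0 0;-0.0006 0.006 0 0 0 0;-0.0006 0.006 0 0 0 0'; python3 -c "
from h import *
s=show();c=env.camera_info('wrist')
im=env.read_camera('wrist'); cv2.imwrite('pics/w14.png',im[:,:,::-1])
np.savez('w14.npz',**{k:c[k] for k in 'KRt'});show()
crop(im,340,150,220,140,3.6,'pics/w14c.png')"; python3 jaw.py 14
```

```text
clock: 12.48
ee_pos: [538.1, -80.5, 130.7]
orientation: [-1.162, -1.278, 1.306]
wrist_force: [-1.4, -10.0, 0.2]
grip_width: 80.1
{'clock': np.float64(12.483), 'joint_pos': array([-0.264,  0.409,  1.752, -0.021,  0.982, -1.934]), 'ee_pos': array([538.149, -80.455, 130.705]), 'orientation': array([-1.162, -1.278,  1.306]), 'wrist_force': array([-1.364, -9.966,  0.155]), 'grip_width': np.float64(80.116)}
{'clock': np.float64(12.533), 'joint_pos': array([-0.264,  0.409,  1.752, -0.021,  0.982, -1.934]), 'ee_pos': array([538.183, -80.476, 130.724]), 'orientation': array([-1.162, -1.278,  1.306]), 'wrist_force': array([-1.179, -9.751, -0.104]), 'grip_width': np.float64(79.848)}
14 (np.float64(66.2), np.float64(17.3), np.float64(453.0), np.float64(215.5))
```

View pics/w14c.png

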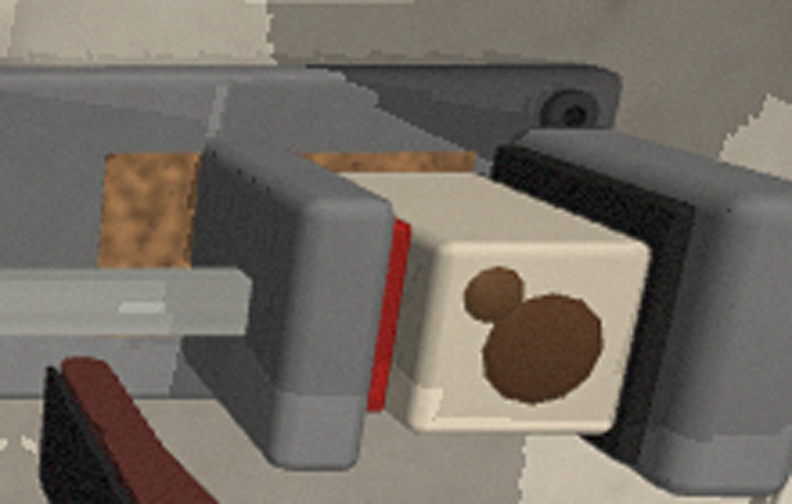

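```bash
python3 pl.py 14 392 240 411 240
python3 - <<'E'
import sys; sys.argv=['x']
exec(open('jaw.py').read())
# predicted plate/pad corner separation: check bias by projecting plate top front edge at clamp y=20 and pad top front
for k in ('8','10','12','13','14'):
    c=dict(np.load(f'w{k}.npz'))
    im=cv2.imread(f"pics/w{k}.png").astype(int); b,g,r=im[...,0],im[...,1],im[...,2]
    m=(r>100)&(g<60)&(b<60); m[:,:300]=0; m[:150]=0; m[300:]=0
    rows=[(m[j].nonzero()[0].min(),m[j].nonzero()[0].max()) for j in (222,230,240,250,258) if m[j].any()]
    print(k,rows)
E
```

```text
[56.7 66.8] press 6.2
8 [(np.int64(436), np.int64(443)), (np.int64(435), np.int64(441)), (np.int64(433), np.int64(440)), (np.int64(432), np.int64(438)), (np.int64(430), np.int64(437))]
10 [(np.int64(414), np.int64(421)), (np.int64(413), np.int64(420)), (np.int64(412), np.int64(419)), (np.int64(410), np.int64(417)), (np.int64(409), np.int64(416))]
12 [(np.int64(433), np.int64(440)), (np.int64(432), np.int64(439)), (np.int64(431), np.int64(437)), (np.int64(429), np.int64(436)), (np.int64(428), np.int64(435))]
13 [(np.int64(452), np.int64(458)), (np.int64(451), np.int64(457)), (np.int64(449), np.int64(455)), (np.int64(448), np.int64(454)), (np.int64(447), np.int64(452))]
14 [(np.int64(448), np.int64(452)), (np.int64(447), np.int64(451)), (np.int64(445), np.int64(449)), (np.int64(444), np.int64(448)), (np.int64(443), np.int64(446))]
```

```bash
python3 -m crank '-0.0002 0.0015 0 0 0 0;-0.0003 0.003 0 0 0 0;-0.0003 0.003 0 0 0 0;-0.0003 0.003 0 0 0 0;-0.0003 0.003 0 0 0 0'; python3 -c "
from h import *
s=show();c=env.camera_info('wrist')
im=env.read_camera('wrist'); cv2.imwrite('pics/w15.png',im[:,:,::-1])
np.savez('w15.npz',**{k:c[k] for k in 'KRt'});show()
crop(im,340,150,220,140,3.6,'pics/w15c.png')
im=env.read_camera('scene');crop(im,215,200,120,110,5,'pics/s15.png')
im=env.read_camera('top');crop(im,270,200,130,80,6,'pics/t15.png');show()
"; python3 jaw.py 15
```

```text
clock: 12.95
ee_pos: [537.9, -79.0, 130.6]
orientation: [-1.164, -1.278, 1.31]
wrist_force: [-0.0, -11.7, -3.3]
grip_width: 80.0
{'clock': np.float64(12.95), 'joint_pos': array([-0.259,  0.408,  1.753, -0.025,  0.98 , -1.928]), 'ee_pos': array([537.913, -78.954, 130.643]), 'orientation': array([-1.164, -1.278,  1.31 ]), 'wrist_force': array([-4.0000e-03, -1.1734e+01, -3.2510e+00]), 'grip_width': np.float64(80.035)}
{'clock': np.float64(13.0), 'joint_pos': array([-0.259,  0.408,  1.753, -0.025,  0.98 , -1.928]), 'ee_pos': array([537.91 , -78.994, 130.629]), 'orientation': array([-1.164, -1.278,  1.31 ]), 'wrist_force': array([ -0.857, -11.165,  -4.273]), 'grip_width': np.float64(80.056)}
{'clock': np.float64(13.1), 'joint_pos': array([-0.259,  0.408,  1.753, -0.025,  0.98 , -1.928]), 'ee_pos': array([537.915, -78.976, 130.665]), 'orientation': array([-1.164, -1.278,  1.31 ]), 'wrist_force': array([  0.038, -11.106,  -4.284]), 'grip_width': np.float64(79.852)}
15 (np.float64(66.3), np.float64(18.1), np.float64(451.82), np.float64(215.0))
```

View pics/w15c.png

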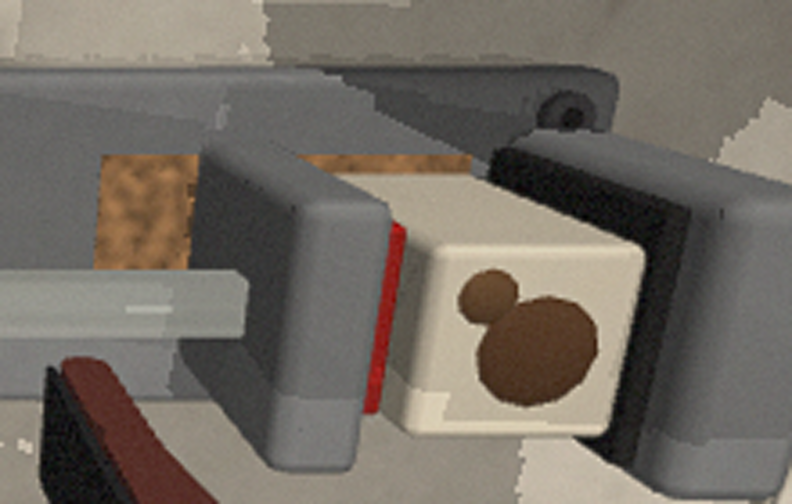

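View pics/s15.png

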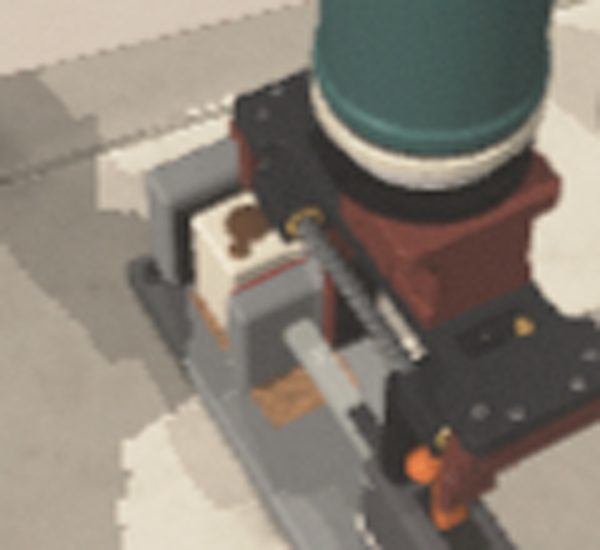

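View pics/t15.png

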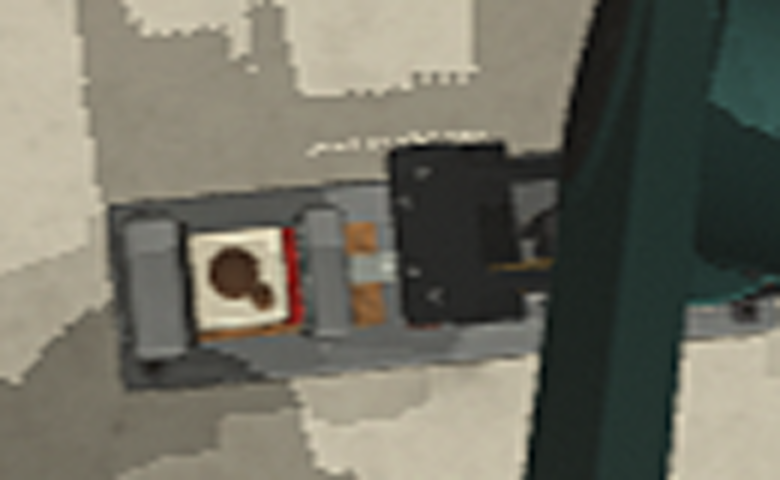

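```bash
python3 pl.py 15 390 240 406 240; python3 -m crank '0 0.0008 0 0 0 0;0 0.0008 0 0 0 0;0 0.0008 0 0 0 0;0 0.0008 0 0 0 0;0 0.0008 0 0 0 0;0 0.0008 0 0 0 0'; python3 -c "
from h import *
s=show();c=env.camera_info('wrist')
im=env.read_camera('wrist'); cv2.imwrite('pics/w16.png',im[:,:,::-1])
np.savez('w16.npz',**{k:c[k] for k in 'KRt'});show()
crop(im,340,150,220,140,3.6,'pics/w16c.png')"
```

```text
[57.4 66.8] press 6.9
clock: 13.6
ee_pos: [537.9, -79.5, 130.5]
orientation: [-1.166, -1.277, 1.313]
wrist_force: [0.6, -9.9, -4.1]
grip_width: 80.2
{'clock': np.float64(13.6), 'joint_pos': array([-0.257,  0.408,  1.754, -0.029,  0.979, -1.926]), 'ee_pos': array([537.925, -79.459, 130.521]), 'orientation': array([-1.166, -1.277,  1.313]), 'wrist_force': array([ 0.555, -9.865, -4.119]), 'grip_width': np.float64(80.155)}
{'clock': np.float64(13.65), 'joint_pos': array([-0.257,  0.408,  1.754, -0.029,  0.979, -1.926]), 'ee_pos': array([537.913, -79.46 , 130.507]), 'orientation': array([-1.166, -1.277,  1.314]), 'wrist_force': array([-0.075, -9.734, -3.34 ]), 'grip_width': np.float64(80.239)}
```

View pics/w16c.png

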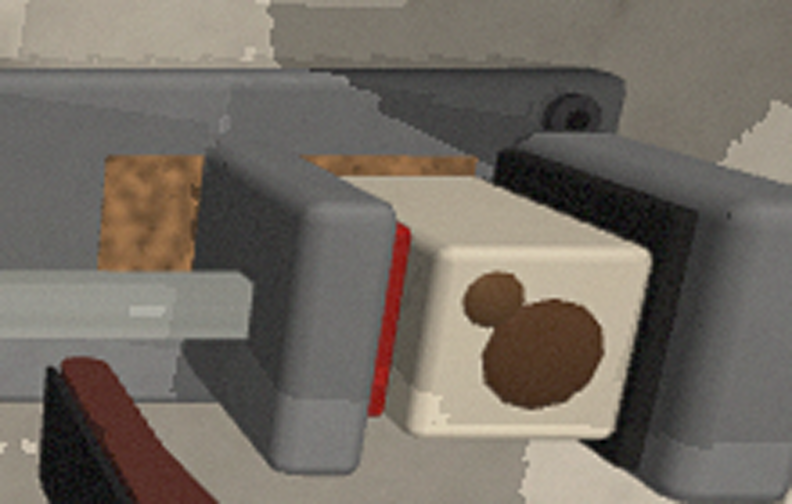

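```bash
python3 pl.py 16 395 240 411 240; python3 -c "
from station import env
print(env.job_done())"
```

```text
[57.3 66.7] press 6.9
the job is handed in; nothing more can be done
None
```

The block is clamped squarely against the end jaw, with the trigger still held squeezed, and I handed the job in at about 13.7 s. No verdict was given.

I stood the block upright on the cork bed and let go of it. Then I pumped the trigger with the finger, using four full strokes and one partial stroke. I stopped the last stroke on the camera's reading of how far the pad was in.

**Last checks:**
- **Pad press:** about 6.9 mm in, read from the wrist picture. The reading is good to roughly 1 mm, and the allowed range is 4 to 10 mm.
- **Trigger force:** the fingers push the trigger with about 10 N.
- **Block:** the top view, taken just before a last small nudge, shows it square and about mid-bed. The pad face stayed put while the press grew, so the block is against the end jaw.
- **Bystanders:** the arm stayed clear of them in the moves I made, but I did not measure their positions at the end.

**One disagreement:** the wrist camera puts the pad face near clamp x 66.7 mm, where 70 mm is expected. It also puts the end jaw's rubber face near 108 mm instead of 110. I took this as calibration bias, because the top view shows no clear gap between block and jaw.

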